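# Seat a small bottle against the sprung plunger of an inspection nest and hold it home

### The job

Slide the orange transport lock of the white bottle nest all the way to its far end stop, so that its bar clears the channel. Then take the small white-capped bottle, stand it in the channel and push it upright against the sprung brass plunger until it sits hard against the two blue stop pads, gently and without ramming it. Finish while still holding it there, pressed against the pads: if let go, the spring pushes it back out. Leave the timer, the loose cap, the stopper and the cup where they are.

Things in the scene. Friction and masses are not known exactly. Their poses are not given: they have to be found in the camera images.
- nest: White fixed nest. Origin on the bench below the home axis of the bottle; x = push direction, from open mouth to plunger; y left; z up. Plate 10 mm thick, x -105 to 60, y -40 to 40 mm (lock wing: x -40 to 16, y to 160). Rails 5 mm high, 43 mm apart, opening to about 62 mm at the mouth (x -38 to -100). Grey spring housing x 24 to 60, 36 mm wide, top at z 62 mm.
- nest_stop: The hard stop, fixed on the nest: two blue pads in a shallow V (each turned 30 degrees), z 32 to 60 mm, within 14 mm either side of the channel's middle, the plunger between them. Origin and axes of the nest. A bottle touching both pads has its axis over the nest's origin.
- nest_home (a point): Where the bottle's centre (half-way up) is when the bottle stands home against the stop: 52.5 mm over the nest's origin; axes of the nest.
- nest_entry (a point): A good place to set the bottle's centre down in the mouth of the channel: 58 mm before nest_home, same height; axes of the nest.
- nest_plunger (a joint): Travel (m) of the brass plunger, 46 mm above the bench, nose 8 mm thick: 0 when out, growing as it is pushed in along nest +x. The bottle meets it 18 mm before home; about 0.018 when home. Spring 250 N/m: 3 N at first, 7.5 N when home; there the pads are rigid and the force rises steeply.
- nest_lock (a joint): Travel (m) of the transport lock along nest +y. Starts at 0 to 0.006 (locked: a steel bar 8 mm square, 16 to 24 mm above the bench, lies across the channel 12 mm before home); 0.060 at its end stop (open). Takes 1.5 N to slide and stays where it is left.
- lock_grip (a point): Middle of the upright orange grip of the lock, 48 mm above the bench; moves with the lock. The grip is 22 mm along nest x, 13 mm along nest y, from 24 to 62 mm above the bench; its steel carriage below that is 24 x 22 mm. Axes of the nest.
- vial_center (a point): Centre of the small white-capped bottle, half-way up (42.5 mm above its underside). Bottle 85 mm high, round body 36 mm in diameter (straight up to about 50 mm, then a shoulder), cap 27 mm in diameter over the top 18 mm, about 60 g; it stands loose on the bench, z axis up.
- vial: The same small bottle; origin at the centre of its underside.
- timer: White round kitchen-type timer, 68 x 67 x 47 mm, loose bystander; origin under its centre.
- loose_cap: Blue screw cap lying loose, 53 mm across, 26 mm high, bystander; origin under its centre.
- stopper: Black rubber stopper, 31 mm across, 26 mm high, bystander; origin under its centre.
- steel_cup: Whitish metal cup, 64 mm across, 88 mm high, bystander; origin under its centre.
Things that resemble listed ones, but are neither listed nor needed, are in the scene too. What is shaped like the vial but pink or purple is not meant.

How it is judged:
By the outcome, as a careful person would: the job done as asked, in the order asked, and still so for the second after the job is handed in, while the arm keeps its last pose, push and grip.
It also fails if it takes over 72 s, if anything falls off the work surface, if the arm or the gripper's body presses on something with over 40 N, if the wrist force passes 120 N, or if a joint passes its speed limit or range.

### The arm

A 7-joint arm with a two-finger parallel gripper is mounted at the origin on a cart in front of the work surface, level with it; the furniture and walls round the work are solid. World frame = base frame: x ahead of the robot, y to its left, z up, the work surface at z = 0. Lengths are in m, angles in rad, forces in N, time in s.
With the tool pointing down it reaches from about 0.4 to 0.875 m from the base axis. Payload 19.3 kg.
Tool frame: the origin (TCP) lies at the very end of the fingers, on their centre line; the grasp point (between the pads) lies 19 mm behind it; z points along the fingers, y is the direction in which the jaws open and shut (so a half turn about z gives the same grasp; the last joint's range is limited). The gripper opens to 85 mm and grips with 20 to 120 N. Pads are 22 mm wide; open, the fingers measure 114 mm over their backs; the gripper's body (76 mm by 85 mm) begins 54 mm behind the grasp point. The pads swing forward as they close: fully open they stand 13 mm farther back than shut.
Start: joints at [-1.315, 0.521, -0.036, 1.599, 0.021, 1.021, -0.113], TCP at [0.2, 0.592, 0.193] pointing down, gripper open.
Joint ranges: [-2.91, 2.91], [-0.3, 2.13], [-1.5, 1.42], [0.17, 2.43], [-1.26, 4.41], [0.16, 1.93], [-2.52, 2.52]. Speed limits (rad/s): [1.89, 1.89, 2.39, 2.39, 3.01, 3.01, 3.01].

### API

Orientations are given as [roll, pitch, yaw] about the fixed x, y, z axes, in that order (R = Rz(yaw) Ry(pitch) Rx(roll)).
In Python, from workcell import bot gives the robot as it stands.
- The arm moves only by the tool carry_out, never from a script. Its argument "targets" is a list of rows, each a list of 7 numbers: the shift along the tool's x, y, z in mm, then the turn, a rotation vector about the tool's x, y, z in units of 6 degrees (1.0 is 6 degrees), then the closure in counts, from 0 (fully open) to 255 (shut). A call has 1 to 5 rows; each row shifts and turns the commanded pose from where the row before left it, along the tool's axes as they then stand; what a row does not reach is not made up. A row lasts 1/12 s, in which the tool goes at most 41.7 mm and 7.16 degrees, less where a joint would pass 70% of its speed; a pose out of reach is approached as far as the arm can. A call is refused whole if a number of a shift passes 41.7 or a number of a turn 1, either way. A call with a gripper value outside its range is refused whole. The fingers move at their own pace and stop on an object; "force" is the grip in N (left out, the last holds). Time passes only in rows, so rows that do not move let the fingers close. It gives the time, the measured TCP pose, the force and the opening at its end, in the units of the state.
- bot.observe(): the state, without advancing time (a new reading comes with each control period).
- bot.grab_frame(name): name is "side" or "top"; returns a dict with "color" (400x640x3 uint8, red, green, blue), "z_map" (400x640 float32, m along the optical axis (not along the pixel's ray), 0 where there is no reading), "K" (3x3 intrinsics, pixels), "cam_to_world" (4x4, takes a point from camera to world coordinates). Camera axes: x right, y down, z forward; pixel columns grow to the right and rows downward; lengths in m; the calibration is good to about 2 mm. A picture is of the moment at which its call begins.
- bot.job_done(): hands the job in, once; it reports no verdict.
The state is a dict: "clock": time; "qpos": joint angles; "qd": joint speeds; "joint_efforts": joint torques, N m; "position": TCP position; "tool_rot": TCP orientation; "force": force on the tool from outside, world axes, zero at the start; "moment": the same for the moment, N m; "grip_width": finger opening in m.
Only numpy, scipy, OpenCV 4.12 (cv2) and the standard library are available. Lean on these libraries where they do the work, as an engineer would, in place of code of your own. Each camera call takes 0.05 s, during which the arm holds its last target. There are 200 camera calls.

## Working session

There is one attempt and no reset: what is moved stays moved. The work goes in short steps, Python scripts to look and compute and a tool call to move; the robot and the scene stay as the last step left them, time stands still between calls to the robot, and variables do not carry over. Pictures are saved under pics/ and viewed, about 8 in all and at most 12, crops included, and the job is handed in when it is done.

Besides the shell and the picture viewer there is one more tool, called after "Emit:" by a JSON object that holds its "fn" and its "kwargs". carry_out: Moves the arm, as the interface text tells. Its arguments: {"type":"object","properties":{"targets":{"type":"array","items":{"type":"array","items":{"type":"number"}}},"force":{"type":"number"}},"required":["targets"]}

```bash
mkdir -p pics; ls
cat > h.py <<'E'
import numpy as np, cv2
from workcell import bot
def world(f):
    z=f["z_map"];K=f["K"];v,u=np.mgrid[:z.shape[0],:z.shape[1]]
    P=np.stack([(u-K[0,2])*z/K[0,0],(v-K[1,2])*z/K[1,1],z],-1)
    T=f["cam_to_world"];W=P@T[:3,:3].T+T[:3,3];W[z==0]=np.nan;return W
def grab(n,tag):
    f=bot.grab_frame(n);cv2.imwrite(f"pics/{tag}.png",f["color"][...,::-1]);W=world(f);np.savez(f"/tmp/{tag}.npz",W=W,c=f["color"],K=f["K"],T=f["cam_to_world"]);return f,W
E
python3 - <<'E'
from h import *
a,W=grab("top","top0");b,W2=grab("side","side0")
print(a["K"],a["cam_to_world"],b["cam_to_world"]);print(bot.observe())
cv2.imwrite("pics/both.png",cv2.resize(np.vstack([a["color"],b["color"]])[...,::-1],(480,600),interpolation=cv2.INTER_AREA))
E
```

```text
pics
[[393.34705288   0.         318.63127489]
 [  0.         393.34705288 193.22427441]
 [  0.           0.           1.        ]] [[ 0.00406306 -0.98787106  0.15522323  0.32666684]
 [-0.99997927 -0.00478913 -0.00430396 -0.00635361]
 [ 0.00499514 -0.15520253 -0.98787004  1.20440519]
 [ 0.          0.          0.          1.        ]] [[ 0.99843657 -0.0403909   0.03863933  0.47380617]
 [-0.05319662 -0.47438024  0.87871128 -1.00515754]
 [-0.0171622  -0.87939295 -0.47578723  0.60671764]
 [ 0.          0.          0.          1.        ]]
{'clock': 0.1, 'qpos': array([-1.31520861,  0.52193711, -0.03634734,  1.59989999,  0.02118894,
        1.02106868, -0.11279946]), 'qd': array([-1.12879533e-03, -2.76559093e-05,  3.07445219e-04, -4.08363027e-04,
       -1.10308859e-03, -6.26932650e-04,  2.00962136e-05]), 'joint_efforts': array([ 3.25301706e-03, -9.28472614e+01,  1.98404945e+00, -3.70542812e+01,
        1.82515261e-02,  5.22882197e-03,  3.71195222e-05]), 'position': array([0.19995449, 0.59183336, 0.19231211]), 'tool_rot': array([-3.14066474e+00,  4.28468451e-05,  2.81580507e+00]), 'force': array([-0.31177999, -0.25986121,  0.03475405]), 'moment': array([ 0.03088577,  0.02958559, -0.03855419]), 'grip_width': 0.0854484458149084}
```

View pics/top0.png

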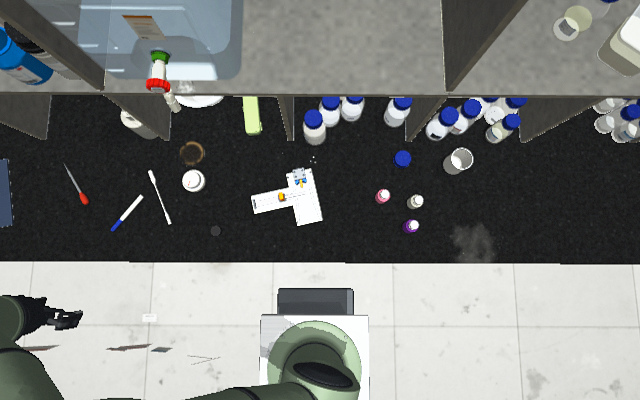

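View pics/side0.png

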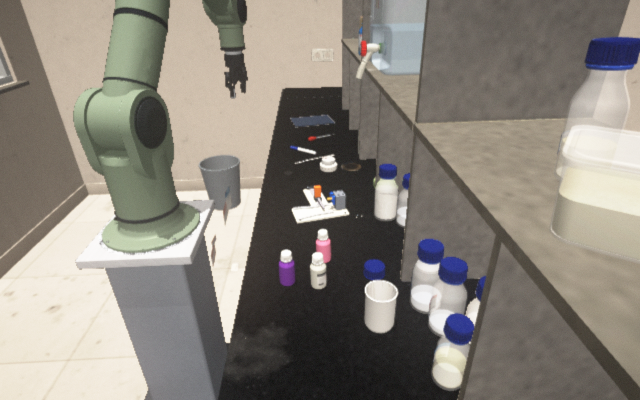

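Candidates for the bottle: pink (383,196), purple (411,227) and white-capped clear/white (416,201) in the top view. In the side view they are at (323,246), (287,268) and (318,270). I choose the white one. The nest is at (300,195), the grip at (282,197) and the pads near (300,180).

Run:
```python
from h import *
t=np.load("/tmp/top0.npz");s=np.load("/tmp/side0.npz")
A=cv2.resize(t["c"][155:245,240:440],None,fx=4,fy=4,interpolation=cv2.INTER_CUBIC)[...,::-1]
B=cv2.resize(s["c"][175:300,260:400],(269,240),interpolation=cv2.INTER_CUBIC)[...,::-1]
C=np.zeros((600,800,3),np.uint8);C[:360,:800]=A;C[360:,:269]=B
B2=cv2.resize(s["c"][180:225,285:355],(373,240),interpolation=cv2.INTER_CUBIC)[...,::-1];C[360:,280:653]=B2
cv2.imwrite("pics/crop0.png",C)
for n,d in (("top",t),("side",s)):
    W=d["W"];hsv=cv2.cvtColor(d["c"],cv2.COLOR_RGB2HSV);H,S,V=[hsv[...,i].astype(int) for i in range(3)]
    reg=(abs(W[...,0]-.5)<.2)&(W[...,1]>-.35)&(W[...,1]<.3)&(W[...,2]>.004)&(W[...,2]<.12)
    def rep(name,m):
        p=W[m]
        if len(p): print(n,name,len(p),"med",np.median(p,0).round(4),"min",p.min(0).round(4),"max",p.max(0).round(4))
    near=(W[...,1]>-.02)&(W[...,1]<.2)
    rep("orange",reg&near&(H>3)&(H<18)&(S>150)); rep("blue",reg&near&(H>95)&(H<130)&(S>130)); rep("yellow",reg&near&(H>18)&(H<35)&(S>120))
    pl=reg&near&(W[...,2]<.02)&(V>150)&(S<60); rep("plate",pl)
    p=W[pl][:,:2].astype(np.float32)*1000
    hullrect=cv2.minAreaRect(p); print(hullrect)
    np.save(f"/tmp/pl_{n}.npy",W[pl])
    v=reg&(W[...,1]<-.15)&(W[...,1]>-.36)
    k,lab,st,cen=cv2.connectedComponentsWithStats(v.astype(np.uint8))
    for i in range(1,k):
        if st[i,4]>15: rep(f"c{i} {cen[i].round()} col{np.median(d['c'][lab==i],0)}",lab==i)
```

```text
top orange 13 med [0.4902 0.0966 0.05  ] min [0.488 0.093 0.025] max [0.5091 0.1049 0.0634]
top blue 26 med [0.5429 0.0425 0.0613] min [0.5363 0.029  0.05  ] max [0.5531 0.0585 0.0649]
top yellow 40 med [0.5062 0.0961 0.0605] min [0.491  0.0383 0.047 ] max [0.5502 0.1051 0.0652]
top plate 1758 med [0.4894 0.0518 0.0116] min [ 0.4159 -0.0191  0.0041] max [0.6835 0.1958 0.0198]
((520.3307495117188, 56.92768859863281), (221.36514282226562, 248.0071258544922), 59.221317291259766)
top c1 [412. 135.] col[69. 67. 60.] 115 med [ 0.6833 -0.2879  0.0603] min [ 0.68   -0.3122  0.0043] max [ 0.6996 -0.2854  0.1196]
top c57 [402. 159.] col[ 35.  59. 177.] 255 med [ 0.6199 -0.2668  0.0267] min [ 0.5962 -0.3104  0.004 ] max [ 0.6571 -0.2412  0.0354]
top c219 [382. 197.] col[226.5 140.  168.5] 176 med [ 0.4964 -0.1958  0.0612] min [ 0.4669 -0.2318  0.004 ] max [ 0.5326 -0.1786  0.0918]
top c240 [414. 202.] col[196. 197. 183.] 182 med [ 0.4813 -0.2907  0.0623] min [ 0.4672 -0.3335  0.0043] max [ 0.5102 -0.2713  0.0899]
top c320 [410. 226.] col[133.  58. 165.] 177 med [ 0.4097 -0.2754  0.0619] min [ 0
[... 373 characters left out ...]
.0096] min [ 0.4171 -0.0199  0.0042] max [0.6739 0.1882 0.0191]
((508.7098388671875, 28.5548095703125), (179.2074737548828, 295.453857421875), 43.40212631225586)
side c1 [320. 260.] col[219. 187. 179.] 849 med [ 0.4927 -0.3037  0.0507] min [ 0.4673 -0.3214  0.004 ] max [ 0.5203 -0.194   0.0861]
side c2 [406. 259.] col[112. 105.  99.] 388 med [ 0.6888 -0.3022  0.0655] min [ 0.6809 -0.3057  0.0043] max [ 0.6999 -0.2873  0.1199]
side c3 [286. 269.] col[112.  60. 135.] 484 med [ 0.4137 -0.2969  0.0487] min [ 0.394  -0.3049  0.004 ] max [ 0.4312 -0.2724  0.0856]
side c4 [374. 269.] col[ 46.5  54.  134.5] 358 med [ 0.6207 -0.2818  0.0242] min [ 0.5965 -0.2984  0.0041] max [ 0.6463 -0.2474  0.0289]
```

View pics/crop0.png

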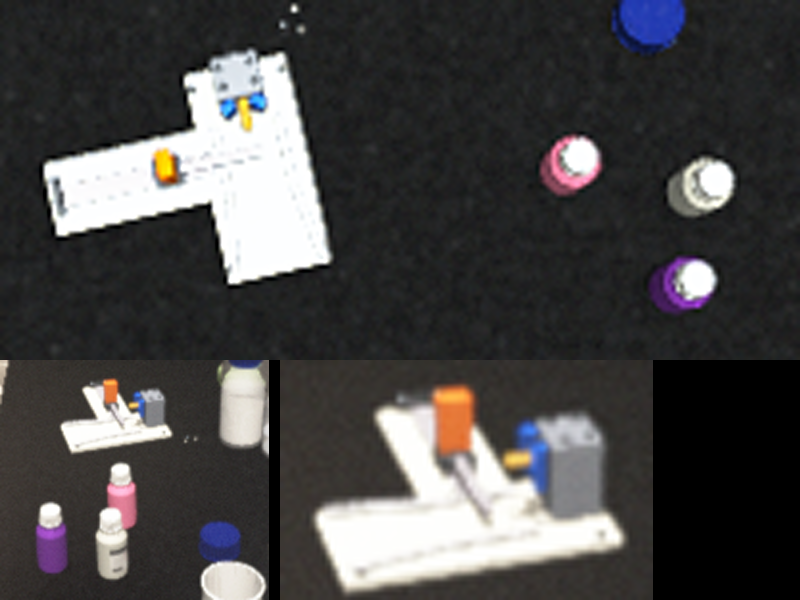

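The crop confirms it: the white bottle with a white cap is at full-image (416,201), between pink and purple. The nest's yaw is about +12°, with its mouth toward the robot and the wing to the left. I'll refine the poses with a silhouette fit.

```bash
cat > fit.py <<'E'
from h import *
from scipy.optimize import minimize
def proj(d,P):
    T=d["T"];p=(P-T[:3,3])@T[:3,:3];return p[:,:2]/p[:,2:]*d["K"][[0,1],[0,1]]+d["K"][:2,2]
def box(x0,x1,y0,y1,z0,z1): return np.array([[x,y,z] for x in(x0,x1) for y in(y0,y1) for z in(z0,z1)],float)
a=np.linspace(0,2*np.pi,40)
def ring(r,z): return np.c_[r*np.cos(a),r*np.sin(a),0*a+z]
NEST=[box(-.105,.06,-.04,.04,0,.01),box(-.04,.016,0,.16,0,.01),box(.024,.06,-.018,.018,0,.062)]
VIAL=[np.r_[ring(.018,0),ring(.018,.05)],np.r_[ring(.018,.05),ring(.0135,.067)],np.r_[ring(.0135,.067),ring(.0135,.085)]]
S=8
def render(d,parts,q,win):
    u0,u1,v0,v1=win;m=np.zeros(((v1-v0)*S,(u1-u0)*S),np.uint8);c,s=np.cos(q[2]),np.sin(q[2]);R=np.array([[c,-s,0],[s,c,0],[0,0,1]])
    for b in parts:
        p=(proj(d,b@R.T+[q[0],q[1],0])-[u0-.5,v0-.5])*S
        cv2.fillConvexPoly(m,cv2.convexHull((p*16).round().astype(np.int32)),1,shift=4)
    return cv2.resize(m.astype(np.float32),(u1-u0,v1-v0),interpolation=cv2.INTER_AREA)
def fit(views,parts,q0,yaw=True):
    n=3 if yaw else 2
    def cost(x):
        q=list(q0);q[:n]=x;e=0
        for d,win,soft in views:
            r=render(d,parts,q,win);e+=np.abs(r-soft).sum()/soft.sum()
        return e
    sim=np.array([q0[:n]]+[np.array(q0[:n])+np.eye(n)[i]*[.008,.008,.06][i] for i in range(n)])
    r=minimize(cost,q0[:n],method="Nelder-Mead",options=dict(initial_simplex=sim,xatol=1e-5,fatol=1e-5));return r.x,r.fun
def soft(d,win,lo=35,hi=200,f=None):
    u0,u1,v0,v1=win;c=d["c"][v0:v1,u0:u1].astype(int);g=c.max(-1);m=np.clip((g-lo)/(hi-lo),0,1)
    return m if f is None else m*f(c)
E
python3 - <<'E'
from fit import *
t=dict(np.load("/tmp/top0.npz"));s=dict(np.load("/tmp/side0.npz"))
for hi in(110,180):
  wt,ws=(245,330,160,230),(285,352,180,223)
  vt,vs=(t,wt,soft(t,wt,40,hi)),(s,ws,soft(s,ws,50,hi))
  for v in([vt],[vs],[vt,vs]): print("nest",fit(v,NEST,[.525,.045,.21]))
  wt,ws=(400,430,186,219),(307,330,249,291)
  f=lambda c:(c.max(-1)-c.min(-1)<60)
  vt,vs=(t,wt,soft(t,wt,40,hi,f)),(s,ws,soft(s,ws,50,hi,f))
  for v in([vt],[vs],[vt,vs]): print("vial",fit(v,VIAL,[.49,-.295,0],False))
E
```

```text
nest (array([0.52701774, 0.03868896, 0.22389037]), np.float64(0.04085820420225334))
nest (array([0.52217938, 0.03919561, 0.20803124]), np.float64(0.16738939165409752))
nest (array([0.52600715, 0.03858619, 0.22134053]), np.float64(0.2325923109093163))
vial (array([ 0.48762689, -0.30074309]), np.float64(0.10270423600605143))
vial (array([ 0.48511456, -0.29802347]), np.float64(0.09468615726690903))
vial (array([ 0.48624839, -0.29958639]), np.float64(0.24000495244250566))
nest (array([0.52711758, 0.03893518, 0.22527931]), np.float64(0.039627540132370444))
nest (array([0.52393494, 0.04055044, 0.21719091]), np.float64(0.17380472382816478))
nest (array([0.52544326, 0.03891553, 0.21540346]), np.float64(0.2405195947881355))
vial (array([ 0.48762884, -0.30165097]), np.float64(0.26697541591361973))
vial (array([ 0.48564502, -0.29714018]), np.float64(0.10167501415693538))
vial (array([ 0.48600549, -0.29899703]), np.float64(0.42417717875187977))
```

Emit:
{"fn": "carry_out", "kwargs": {"targets": [[0,0,0,0,0,-1,100],[0,0,0,0,0,-1,100],[0,0,0,0,0,-1,100],[0,0,0,0,0,-1,100],[0,0,0,0,0,-1,100]], "force": 40}}

```text
clock: 0.52
position: [0.2, 0.5919, 0.1925]
tool_rot: [-3.141, -0.0, -2.939]
force: [-0.9, -0.3, -0.0]
grip_width: 0.0521
```

```bash
cat > go.py <<'E'
# go.py x y z yaw(tool x heading): remaining shift in tool axes mm and turn in units
import sys;from h import *;from scipy.spatial.transform import Rotation as Ro
def main(x,y,z,yaw):
    o=bot.observe();R=Ro.from_euler("xyz",o["tool_rot"]);G=Ro.from_euler("xyz",[np.pi,0,yaw])
    d=R.inv().apply(np.array([x,y,z])-o["position"])*1000
    rv=(R.inv()*G).as_rotvec()*180/np.pi/6
    print("t",round(o["clock"],2),"pos",o["position"].round(4),"rpy",o["tool_rot"].round(4),"shift",d.round(1),"turn",rv.round(2),"F",o["force"].round(1),"w",round(o["grip_width"],4),"q",o["qpos"].round(2))
main(*map(float,sys.argv[1:5]))
E
python3 go.py .4995 .097 .12 3.364
```

```text
t 0.52 pos [0.2    0.5919 0.1925] rpy [-3.1410e+00 -3.0000e-04 -2.9387e+00] shift [-193.6 -545.    72.7] turn [-0.01 -0.   -0.19] F [-0.9 -0.3 -0. ] w 0.0521 q [-1.23  0.53 -0.16  1.59  0.1   1.03  0.35]
```

Emit:
{"fn": "carry_out", "kwargs": {"targets": [[-12,-36,0,0,0,-0.19,100],[-12,-36,0,0,0,0,100],[-12,-36,0,0,0,0,100],[-12,-36,0,0,0,0,100],[-12,-36,0,0,0,0,100]]}}

```text
clock: 0.93
position: [0.2974, 0.4271, 0.1926]
tool_rot: [-3.141, -0.0, -2.924]
force: [0.8, 0.1, 0.3]
grip_width: 0.0519
```

Emit:
{"fn": "carry_out", "kwargs": {"targets": [[-12,-36,0,0,0,0,100],[-12,-36,0,0,0,0,100],[-12,-36,0,0,0,0,100],[-12,-36,0,0,0,0,100],[-12,-36,0,0,0,0,100]]}}

```text
clock: 1.35
position: [0.3948, 0.2643, 0.1928]
tool_rot: [-3.142, -0.0, -2.924]
force: [0.6, 1.3, -0.3]
grip_width: 0.0519
```

```bash
python3 go.py .4995 .097 .12 3.364
```

```text
t 1.35 pos [0.3948 0.2643 0.1928] rpy [-3.1415e+00 -1.0000e-04 -2.9239e+00] shift [ -66.1 -186.    72.8] turn [-0.   -0.   -0.04] F [ 0.6  1.3 -0.3] w 0.0519 q [-0.65  0.29 -0.08  1.98  0.03  0.88  1.04]
```

Emit:
{"fn": "carry_out", "kwargs": {"targets": [[-13,-37,8,0,0,-0.04,100],[-13,-37,8,0,0,0,100],[-13,-37,8,0,0,0,100],[-13,-37,8,0,0,0,100],[-13,-37,8,0,0,0,100]]}}

```text
clock: 1.77
position: [0.4989, 0.098, 0.1524]
tool_rot: [-3.142, -0.0, -2.92]
force: [0.8, 0.1, 0.1]
grip_width: 0.0519
```

```bash
python3 go.py .4995 .097 .036 3.364
python3 - <<'E'
from h import *
f,W=grab("side","s1");g,_=grab("top","t1")
a=cv2.resize(f["color"][150:230,270:370],(500,400),interpolation=cv2.INTER_CUBIC);cv2.imwrite("pics/s1c.png",a[...,::-1])
E
```

```text
t 1.77 pos [0.4989 0.098  0.1524] rpy [-3.1415 -0.     -2.9196] shift [ -0.4  -1.1 116.4] turn [-0. -0. -0.] F [0.8 0.1 0.1] w 0.0519 q [-0.31  0.39 -0.    1.95  0.    0.81  1.48]
```

View pics/s1c.png

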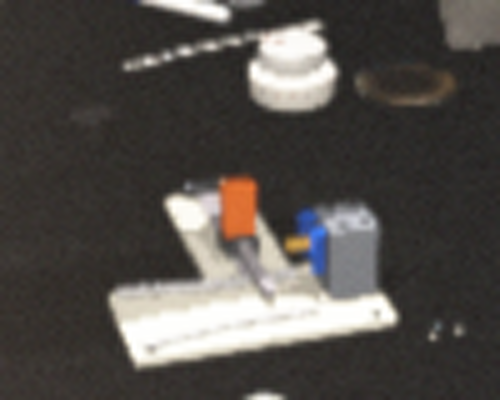

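Emit:
{"fn": "carry_out", "kwargs": {"targets": [[0,-1,30,0,0,0,100],[0,0,30,0,0,0,100],[0,0,25,0,0,0,100],[0,0,20,0,0,0,100],[0,0,10,0,0,0,100]]}}

```text
clock: 2.28
position: [0.4971, 0.0988, 0.0355]
tool_rot: [-3.142, -0.003, -2.919]
force: [0.2, -0.5, -0.0]
grip_width: 0.0517
```

```bash
python3 go.py .4995 .097 .036 3.364
python3 - <<'E'
from h import *
f,W=grab("side","s2");a=cv2.resize(f["color"][150:230,270:370],(500,400),interpolation=cv2.INTER_CUBIC);cv2.imwrite("pics/s2c.png",a[...,::-1])
E
```

```text
t 2.28 pos [0.4971 0.0988 0.0355] rpy [-3.1415e+00 -3.0000e-03 -2.9195e+00] shift [-1.9 -2.3 -0.5] turn [-0.   -0.03 -0.  ] F [ 0.2 -0.5 -0. ] w 0.0517 q [-0.31  0.58 -0.01  2.03  0.01  0.54  1.47]
```

View pics/s2c.png

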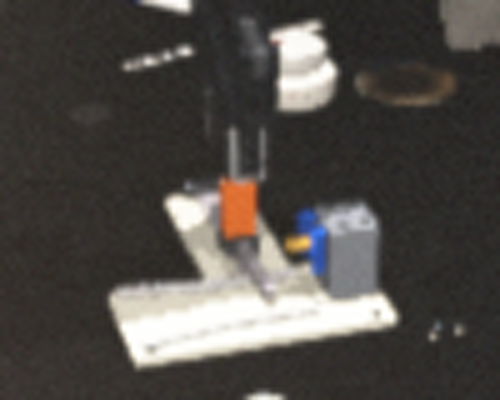

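Run:
```python
from h import *
a=np.load("/tmp/s1.npz");b=np.load("/tmp/s2.npz")
W=b["W"];d=np.abs(a["W"]-W).max(-1)>.01
d=d&(W[...,2]<.13)&(np.abs(W[...,1]-.1)<.15)&(np.abs(W[...,0]-.5)<.08);p=W[d]
for z in np.arange(.02,.13,.01):
    q=p[(p[:,2]>z)&(p[:,2]<z+.01)]
    if len(q): print(round(z,3),len(q),q.min(0).round(3),np.median(q,0).round(3),q.max(0).round(3))
f,W=grab("top","t2");cv2.imwrite("pics/t2c.png",cv2.resize(f["color"][155:225,240:340],(800,560),interpolation=cv2.INTER_CUBIC)[...,::-1])
```

```text
0.06 2 [0.554 0.028 0.064] [0.555 0.039 0.065] [0.556 0.051 0.066]
0.07 10 [0.487 0.063 0.076] [0.5   0.068 0.078] [0.514 0.127 0.079]
0.08 26 [0.481 0.056 0.081] [0.495 0.066 0.085] [0.514 0.125 0.09 ]
0.09 31 [0.481 0.057 0.09 ] [0.501 0.066 0.095] [0.514 0.125 0.1  ]
0.1 33 [0.482 0.057 0.1  ] [0.499 0.063 0.105] [0.514 0.125 0.11 ]
0.11 23 [0.479 0.054 0.11 ] [0.491 0.117 0.114] [0.511 0.127 0.12 ]
0.12 38 [0.473 0.039 0.12 ] [0.498 0.059 0.127] [0.52 0.15 0.13]
```

View pics/t2c.png

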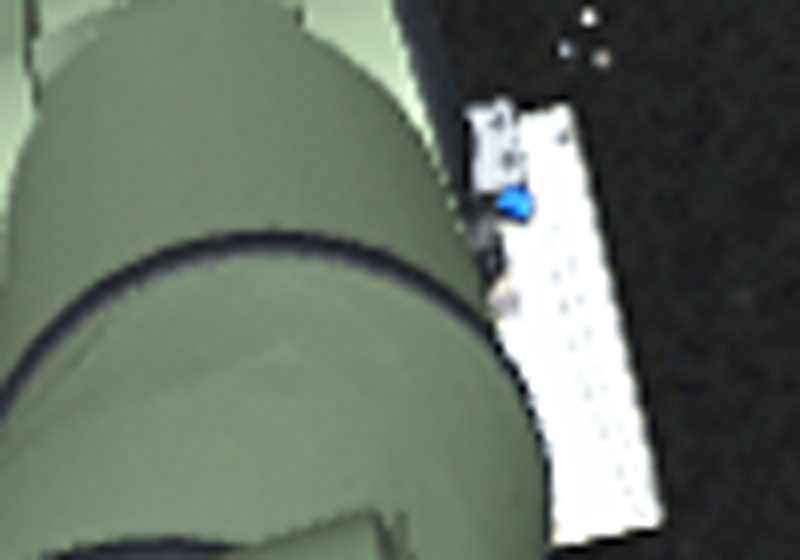

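```bash
python3 go.py .4995 .097 .036 3.364;python3 - <<'E'
from h import *
a=np.load("/tmp/s1.npz");f,W=grab("side","s3");print(f["K"])
d=np.abs(a["W"]-W).max(-1)>.01
d=d&(W[...,2]<.13)&(np.abs(W[...,1]-.1)<.15)&(np.abs(W[...,0]-.5)<.08);p=W[d]
for z in np.arange(.02,.13,.01):
    q=p[(p[:,2]>z)&(p[:,2]<z+.01)]
    if len(q): print(round(z,3),len(q),q.min(0).round(3),np.median(q,0).round(3),q.max(0).round(3))
cv2.imwrite("pics/s3c.png",cv2.resize(f["color"][150:230,270:370],(500,400),interpolation=cv2.INTER_CUBIC)[...,::-1])
E
```

```text
t 2.38 pos [0.4975 0.0988 0.0366] rpy [-3.1414e+00 -2.8000e-03 -2.9195e+00] shift [-1.6 -2.2  0.6] turn [-0.   -0.03 -0.  ] F [0.3 0.2 0.9] w 0.052 q [-0.31  0.58 -0.01  2.03  0.01  0.54  1.47]
[[384.97099444   0.         324.62399363]
 [  0.         384.97099444 200.24306892]
 [  0.           0.           1.        ]]
0.07 7 [0.487 0.064 0.077] [0.501 0.071 0.079] [0.514 0.127 0.08 ]
0.08 30 [0.481 0.059 0.08 ] [0.495 0.068 0.086] [0.514 0.13  0.09 ]
0.09 28 [0.481 0.056 0.09 ] [0.5   0.065 0.095] [0.514 0.122 0.1  ]
0.1 34 [0.482 0.056 0.1  ] [0.499 0.064 0.105] [0.514 0.124 0.11 ]
0.11 18 [0.479 0.057 0.11 ] [0.494 0.092 0.114] [0.511 0.127 0.12 ]
0.12 36 [0.473 0.039 0.12 ] [0.497 0.062 0.127] [0.523 0.149 0.13 ]
```

The depth image puts the visible fingertips near z≈0.076, while the state says 0.036. Closing gently will settle it: about 13 mm means the grip is held, 0 means the fingers are above it.

Emit:
{"fn": "carry_out", "kwargs": {"targets": [[-1.5,-1.5,0,0,0,0,150],[0,0,0,0,0,0,200],[0,0,0,0,0,0,255],[0,0,0,0,0,0,255],[0,0,0,0,0,0,255]], "force": 20}}

```text
clock: 2.85
position: [0.5005, 0.0979, 0.0383]
tool_rot: [3.142, 0.001, -2.92]
force: [-0.3, 0.8, 0.3]
grip_width: 0.0003
```

```bash
python3 go.py .4995 .097 .036 3.364;python3 - <<'E'
from h import *
f,W=grab("side","s4");cv2.imwrite("pics/s4c.png",cv2.resize(f["color"][150:230,270:370],(500,400),interpolation=cv2.INTER_CUBIC)[...,::-1])
E
```

```text
t 2.85 pos [0.5005 0.0979 0.0383] rpy [ 3.1415e+00  7.0000e-04 -2.9197e+00] shift [ 1.2 -0.6  2.3] turn [ 0.    0.01 -0.01] F [-0.3  0.8  0.3] w 0.0003 q [-0.3   0.58 -0.01  2.02  0.01  0.54  1.47]
```

View pics/s4c.png

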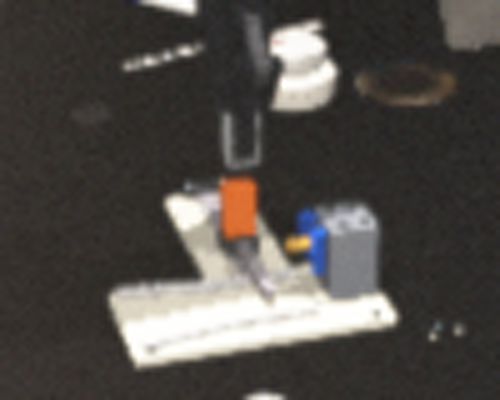

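The fingers closed to 0 above the grip, so they sit about 40 mm higher than the reported TCP. I'll measure this offset on all axes with the camera.

Run:
```python
from h import *
a=np.load("/tmp/s1.npz");b=np.load("/tmp/s4.npz");W=b["W"]
print(bot.observe()["position"])
d=(np.abs(a["W"]-W).max(-1)>.01)&(W[...,2]<.14)&(np.abs(W[...,1]-.1)<.1)&(np.abs(W[...,0]-.5)<.06);p=W[d]
for z in np.arange(.06,.14,.006):
    q=p[(p[:,2]>z)&(p[:,2]<z+.006)]
    if len(q): print(round(z,3),len(q),q.min(0).round(4),np.median(q,0).round(4),q.max(0).round(4))
# start pose: reported TCP .2,.592,.192
W=np.load("/tmp/side0.npz")["W"];q=W[(np.abs(W[...,0]-.2)<.09)&(np.abs(W[...,1]-.59)<.09)&(W[...,2]>.1)&(W[...,2]<.4)]
print("start lowest",np.sort(q[:,2])[:5].round(3),q[q[:,2]<.26].mean(0).round(3) if (q[:,2]<.26).any() else None)
```

```text
[0.50048289 0.09783581 0.03815867]
0.072 3 [0.4958 0.0887 0.075 ] [0.4989 0.0893 0.0772] [0.5022 0.0932 0.0773]
0.078 12 [0.4898 0.0824 0.0789] [0.4974 0.0903 0.081 ] [0.5117 0.099  0.0839]
0.084 12 [0.49   0.0813 0.0845] [0.5037 0.0852 0.0885] [0.512  0.0961 0.09  ]
0.09 14 [0.4901 0.0815 0.0908] [0.5008 0.0874 0.093 ] [0.5121 0.0987 0.0956]
0.096 11 [0.4903 0.0796 0.0965] [0.4992 0.0851 0.0991] [0.5122 0.0966 0.1012]
0.102 16 [0.4903 0.0804 0.102 ] [0.501  0.0875 0.1043] [0.5124 0.0955 0.1076]
0.108 10 [0.4906 0.0829 0.1083] [0.5012 0.0856 0.1098] [0.5125 0.0953 0.1134]
0.114 5 [0.4879 0.0803 0.1142] [0.4936 0.083  0.1153] [0.5059 0.1015 0.1192]
0.12 11 [0.4879 0.064  0.1212] [0.4962 0.0706 0.123 ] [0.5177 0.1    0.1246]
0.126 25 [0.4823 0.0611 0.1264] [0.4964 0.0695 0.128 ] [0.5175 0.126  0.1311]
0.132 12 [0.4826 0.0536 0.1324] [0.4979 0.0632 0.1337] [0.5206 0.1213 0.1374]
0.138 3 [0.4942 0.0558 0.1384] [0.5174 0.0565 0.1387] [0.5204 0.0824 0.1391]
start lowest [0.244 0.244 0.244 0.245 0.245] [0.2   0.581 0.252]
```

The real fingertips lie 38.5 mm above the reported TCP. The start pose shows the same (lowest point 0.244 against 0.192 + 13 mm), and x and y agree. I'll correct z by −0.0385, then open and descend in small steps while watching the force.

Emit:
{"fn": "carry_out", "kwargs": {"targets": [[0,0,0,0,0,0,100],[0,0,0,0,0,0,100],[0,0,0,0,0,0,100],[0,0,8,0,0,0,100],[0,0,8,0,0,0,100]], "force": 30}}

```text
clock: 3.32
position: [0.5005, 0.0978, 0.0214]
tool_rot: [3.142, 0.001, -2.92]
force: [0.1, 0.3, -0.7]
grip_width: 0.0518
```

Emit:
{"fn": "carry_out", "kwargs": {"targets": [[0,0,6,0,0,0,100],[0,0,6,0,0,0,100],[0,0,6,0,0,0,100],[0,0,4,0,0,0,100],[0,0,0,0,0,0,100]]}}

```text
clock: 3.73
position: [0.4998, 0.0977, -0.0012]
tool_rot: [-3.142, -0.001, -2.92]
force: [-0.3, 0.5, 0.3]
grip_width: 0.0519
```

```bash
python3 go.py .4995 .097 -.002 3.364
```

```text
t 3.73 pos [ 0.4998  0.0977 -0.0012] rpy [-3.1415e+00 -1.3000e-03 -2.9197e+00] shift [ 0.4 -0.6  0.8] turn [-0.   -0.01 -0.  ] F [-0.3  0.5  0.3] w 0.0519 q [-0.3   0.65 -0.01  2.03  0.01  0.46  1.47]
```

Good, no contact. Closing now.

Emit:
{"fn": "carry_out", "kwargs": {"targets": [[0,0,0,0,0,0,150],[0,0,0,0,0,0,200],[0,0,0,0,0,0,255],[0,0,0,0,0,0,255],[0,0,0,0,0,0,255]]}}

```text
clock: 4.15
position: [0.5003, 0.0993, 0.0003]
tool_rot: [3.14, 0.001, -2.918]
force: [-3.6, 8.5, 6.3]
grip_width: 0.0125
```

```bash
python3 go.py .4995 .097 -.002 3.364
```

```text
t 4.15 pos [5.003e-01 9.930e-02 3.000e-04] rpy [ 3.1402e+00  7.0000e-04 -2.9183e+00] shift [ 1.3 -2.1  2.3] turn [0.01 0.01 0.01] F [-3.6  8.5  6.3] w 0.0125 q [-0.3   0.65 -0.01  2.03  0.01  0.46  1.47]
```

Emit:
{"fn": "carry_out", "kwargs": {"targets": [[0,8,0,0,0,0,255],[0,10,0,0,0,0,255],[0,10,0,0,0,0,255],[0,10,0,0,0,0,255],[0,6,0,0,0,0,255]]}}

```text
clock: 4.57
position: [0.4904, 0.1417, 0.0003]
tool_rot: [3.142, 0.0, -2.919]
force: [-1.6, -1.6, 8.3]
grip_width: 0.0121
```

Emit:
{"fn": "carry_out", "kwargs": {"targets": [[0,2,0,0,0,0,255],[0,2,0,0,0,0,255],[0,2,0,0,0,0,255],[0,2,0,0,0,0,255],[0,0,0,0,0,0,255]]}}

```text
clock: 4.98
position: [0.4887, 0.149, 0.0003]
tool_rot: [3.142, 0.0, -2.919]
force: [-5.0, 0.4, 8.5]
grip_width: 0.0123
```

Emit:
{"fn": "carry_out", "kwargs": {"targets": [[0,1.5,0,0,0,0,255],[0,1.5,0,0,0,0,255],[0,1,0,0,0,0,255],[0,0,0,0,0,0,255]]}}

```text
clock: 5.32
position: [0.4879, 0.1526, 0.0003]
tool_rot: [-3.142, 0.0, -2.919]
force: [-3.7, -0.6, 8.5]
grip_width: 0.0127
```

Emit:
{"fn": "carry_out", "kwargs": {"targets": [[0,1,0,0,0,0,255],[0,1,0,0,0,0,255],[0,1,0,0,0,0,255],[0,0,0,0,0,0,255]]}}

```text
clock: 5.65
position: [0.4872, 0.1555, 0.0003]
tool_rot: [-3.141, 0.0, -2.919]
force: [-4.0, -0.9, 7.7]
grip_width: 0.0124
```

Emit:
{"fn": "carry_out", "kwargs": {"targets": [[0,1,0,0,0,0,255],[0,1,0,0,0,0,255],[0,0,0,0,0,0,255]]}}

```text
clock: 5.9
position: [0.4867, 0.1574, 0.0003]
tool_rot: [-3.141, 0.0, -2.919]
force: [-3.6, -1.3, 9.1]
grip_width: 0.0122
```

Emit:
{"fn": "carry_out", "kwargs": {"targets": [[0,1,0,0,0,0,255],[0,1,0,0,0,0,255],[0,0,0,0,0,0,255]]}}

```text
clock: 6.15
position: [0.4866, 0.158, 0.0003]
tool_rot: [-3.14, -0.0, -2.921]
force: [-1.3, -8.4, 9.9]
grip_width: 0.0127
```

Emit:
{"fn": "carry_out", "kwargs": {"targets": [[0,1,0,0,0,0,255],[0,0,0,0,0,0,255]]}}

```text
clock: 6.32
position: [0.4866, 0.1581, 0.0003]
tool_rot: [-3.139, -0.0, -2.921]
force: [0.4, -14.0, 10.1]
grip_width: 0.0124
```

Emit:
{"fn": "carry_out", "kwargs": {"targets": [[0,1,0,0,0,0,255],[0,0,0,0,0,0,255]]}}

```text
clock: 6.48
position: [0.4865, 0.1582, 0.0003]
tool_rot: [-3.138, -0.0, -2.922]
force: [1.5, -19.0, 11.4]
grip_width: 0.0124
```

```bash
python3 go.py .4995 .097 -.002 3.364;python3 - <<'E'
from h import *
f,W=grab("side","s5");cv2.imwrite("pics/s5c.png",cv2.resize(f["color"][150:230,270:370],(500,400),interpolation=cv2.INTER_CUBIC)[...,::-1])
hsv=cv2.cvtColor(f["color"],cv2.COLOR_RGB2HSV);m=(hsv[...,0]>3)&(hsv[...,0]<18)&(hsv[...,1]>150)&(W[...,2]>.02)&(W[...,2]<.07)&(abs(W[...,1]-.15)<.1)
print(np.median(W[m],0),m.sum())
E
```

```text
t 6.48 pos [4.865e-01 1.582e-01 3.000e-04] rpy [-3.1385e+00 -2.0000e-04 -2.9220e+00] shift [  0.7 -62.6   2.5] turn [-0.03 -0.   -0.03] F [  1.5 -19.   11.4] w 0.0124 q [-0.44  0.65  0.01  2.03 -0.    0.47  1.36]
[0.48297426 0.15062285 0.03170341] 19
```

The end stop is reached: 60 mm of travel, then the force rises to 19 N with no further motion. I'll relieve it, open, and retract.

Emit:
{"fn": "carry_out", "kwargs": {"targets": [[0,-2.5,0,0,0,0,255],[0,0,0,0,0,0,100],[0,0,0,0,0,0,100],[0,0,0,0,0,0,100],[0,0,-10,0,0,0,100]]}}

```text
clock: 6.95
position: [0.4856, 0.1588, 0.0089]
tool_rot: [-3.141, -0.002, -2.919]
force: [-1.0, -0.4, -1.0]
grip_width: 0.052
```

Emit:
{"fn": "carry_out", "kwargs": {"targets": [[0,0,-30,0,0,0,80],[0,0,-35,0,0,0,80],[0,0,-35,0,0,0,80],[0,-30,-20,0,0,0,80],[0,-40,0,0,0,0,80]]}}

```text
clock: 7.37
position: [0.5038, 0.0933, 0.1347]
tool_rot: [3.14, 0.007, -2.914]
force: [2.2, 0.1, 0.5]
grip_width: 0.0588
```

```bash
python3 go.py .4865 -.2995 .13 3.364;python3 - <<'E'
from h import *
f,W=grab("side","s6");cv2.imwrite("pics/s6c.png",cv2.resize(f["color"][150:230,270:370],(500,400),interpolation=cv2.INTER_CUBIC)[...,::-1])
hsv=cv2.cvtColor(f["color"],cv2.COLOR_RGB2HSV);m=(hsv[...,0]>3)&(hsv[...,0]<18)&(hsv[...,1]>150)&(W[...,2]>.02)&(W[...,2]<.07)&(abs(W[...,1]-.15)<.1)
print(np.median(W[m],0),W[m].max(0),m.sum())
E
```

```text
t 7.37 pos [0.5038 0.0933 0.1347] rpy [ 3.1399  0.0069 -2.9144] shift [ 105.3 -378.8    3.3] turn [0.02 0.07 0.05] F [2.2 0.1 0.5] w 0.0588 q [-0.31  0.42  0.02  1.96 -0.01  0.76  1.51]
[0.48406253 0.15037805 0.04618316] [0.49418049 0.16361467 0.06245681] 67
```

View pics/s6c.png

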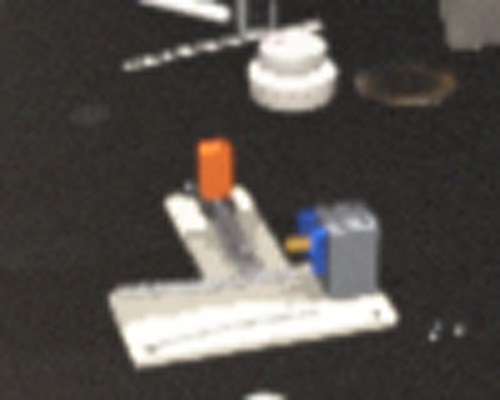

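The picture shows the lock at its far end at (215,168) in the crop, and the bar is out of the channel. Next, the bottle.

Emit:
{"fn": "carry_out", "kwargs": {"targets": [[10,-35,0,0,0,0,80],[10,-38,0,0,0,0,80],[10,-38,0,0,0,0,80],[10,-38,0,0,0,0,80],[10,-38,0,0,0,0,80]]}}

```text
clock: 7.83
position: [0.4938, -0.1045, 0.1304]
tool_rot: [3.142, 0.0, -2.92]
force: [0.4, -0.3, 0.7]
grip_width: 0.0581
```

Emit:
{"fn": "carry_out", "kwargs": {"targets": [[10,-36,0,0,0,0,80],[10,-36,0,0,0,0,80],[10,-36,0,0,0,0,80],[10,-36,0,0,0,0,80],[10,-25,0,0,0,0,80]]}}

```text
clock: 8.25
position: [0.4822, -0.282, 0.1303]
tool_rot: [-3.141, 0.0, -2.922]
force: [-0.1, -0.5, -0.3]
grip_width: 0.0584
```

```bash
python3 go.py .4865 -.2995 -.0185 3.364
```

```text
t 8.25 pos [ 0.4822 -0.282   0.1303] rpy [-3.1407e+00  1.0000e-04 -2.9216e+00] shift [ -0.4 -17.9 148.8] turn [-0.01  0.   -0.02] F [-0.1 -0.5 -0.3] w 0.0584 q [ 0.37  0.49  0.08  1.84 -0.05  0.81  2.26]
```

Emit:
{"fn": "carry_out", "kwargs": {"targets": [[0,-15,0,0,0,0,80],[0,0,30,0,0,0,80],[0,0,30,0,0,0,80],[0,0,5,0,0,0,80],[0,0,0,0,0,0,80]]}}

```text
clock: 8.67
position: [0.485, -0.2927, 0.0638]
tool_rot: [3.139, -0.003, -2.92]
force: [0.6, -0.3, -0.3]
grip_width: 0.0588
```

```bash
python3 go.py .4865 -.2995 -.0175 3.364;python3 - <<'E'
from h import *
f,W=grab("side","s7");cv2.imwrite("pics/s7c.png",cv2.resize(f["color"][180:300,250:400],(750,600),interpolation=cv2.INTER_CUBIC)[...,::-1])
E
```

```text
t 8.67 pos [ 0.485  -0.2927  0.0638] rpy [ 3.1394e+00 -2.6000e-03 -2.9197e+00] shift [-0.1 -7.2 81.3] turn [ 0.02 -0.02 -0.  ] F [ 0.6 -0.3 -0.3] w 0.0588 q [ 0.39  0.6   0.07  1.86 -0.06  0.68  2.29]
```

View pics/s7c.png

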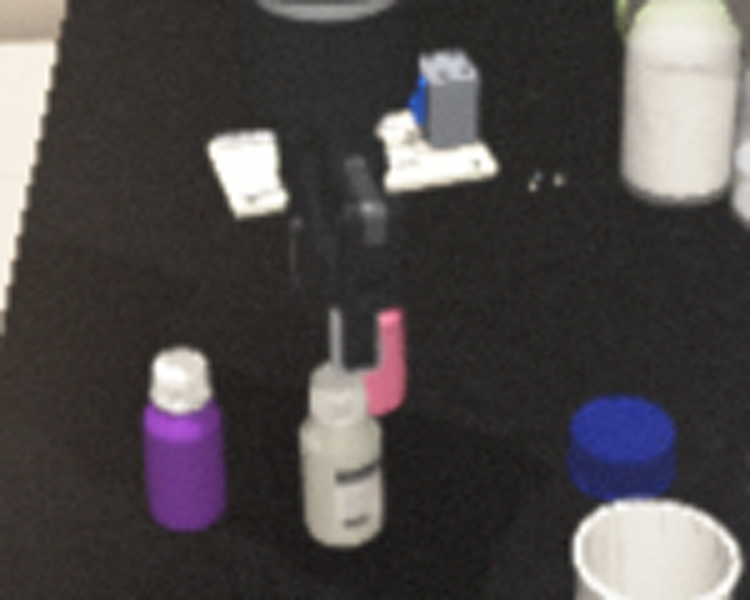

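The bottle at (342,470) in the crop is directly below the gripper at (355,330). The finger shown is the near one, and the 12.7° yaw shifts it right. Next: centre and descend.

Emit:
{"fn": "carry_out", "kwargs": {"targets": [[0,-5,0,0,0,0,80],[0,0,5,0,0,0,80],[0,0,0,0,0,0,80]]}}

```text
clock: 8.97
position: [0.4875, -0.2988, 0.0604]
tool_rot: [-3.141, 0.001, -2.92]
force: [0.1, -0.3, 0.3]
grip_width: 0.0584
```

```bash
python3 go.py .4865 -.2995 -.0175 3.364
```

```text
t 8.97 pos [ 0.4875 -0.2988  0.0604] rpy [-3.1407e+00  9.0000e-04 -2.9200e+00] shift [ 1.2 -0.4 77.9] turn [-0.01  0.01 -0.01] F [ 0.1 -0.3  0.3] w 0.0584 q [ 0.4   0.61  0.07  1.85 -0.06  0.67  2.29]
```

Emit:
{"fn": "carry_out", "kwargs": {"targets": [[1,0,15,0,0,0,80],[0,0,15,0,0,0,80],[0,0,15,0,0,0,80],[0,0,8,0,0,0,80],[0,0,0,0,0,0,80]]}}

```text
clock: 9.38
position: [0.4855, -0.2981, 0.0058]
tool_rot: [3.14, -0.001, -2.92]
force: [-0.3, -0.1, 0.1]
grip_width: 0.0587
```

Emit:
{"fn": "carry_out", "kwargs": {"targets": [[0,0,10,0,0,0,80],[0,0,8,0,0,0,80],[0,0,6,0,0,0,80],[0,0,0,0,0,0,80]]}}

```text
clock: 9.72
position: [0.4857, -0.2982, -0.0183]
tool_rot: [3.141, -0.001, -2.92]
force: [-0.1, 0.7, -0.0]
grip_width: 0.0587
```

```bash
python3 go.py .4865 -.2995 -.0175 3.364
```

```text
t 9.72 pos [ 0.4857 -0.2982 -0.0183] rpy [ 3.1408e+00 -1.0000e-03 -2.9197e+00] shift [-0.5 -1.4 -0.8] turn [ 0.01 -0.01 -0.  ] F [-0.1  0.7 -0. ] w 0.0587 q [ 0.41  0.74  0.05  1.88 -0.07  0.52  2.3 ]
```

No contact. Closing on the bottle at 30 N.

Emit:
{"fn": "carry_out", "kwargs": {"targets": [[0,-1,0,0,0,0,120],[0,0,0,0,0,0,150],[0,0,0,0,0,0,200],[0,0,0,0,0,0,255],[0,0,0,0,0,0,255]], "force": 30}}

```text
clock: 10.13
position: [0.4866, -0.2998, -0.0169]
tool_rot: [-3.141, 0.0, -2.92]
force: [-0.8, -0.2, 3.2]
grip_width: 0.0357
```

```bash
python3 go.py .4865 -.2995 -.0175 3.364
```

```text
t 10.13 pos [ 0.4866 -0.2998 -0.0169] rpy [-3.1411e+00  4.0000e-04 -2.9198e+00] shift [0.  0.3 0.6] turn [-0.    0.   -0.01] F [-0.8 -0.2  3.2] w 0.0357 q [ 0.41  0.74  0.05  1.88 -0.07  0.53  2.3 ]
```

Emit:
{"fn": "carry_out", "kwargs": {"targets": [[0,0,-10,0,0,0,255],[0,0,-25,0,0,0,255],[0,0,-30,0,0,0,255],[0,0,-30,0,0,0,255],[0,0,-25,0,0,0,255]], "force": 50}}

```text
clock: 10.55
position: [0.4865, -0.2995, 0.1055]
tool_rot: [-3.141, 0.001, -2.92]
force: [0.3, -0.8, 0.4]
grip_width: 0.0352
```

```bash
python3 go.py .4689 .0262 .11 3.364
```

```text
t 10.55 pos [ 0.4865 -0.2995  0.1055] rpy [-3.1410e+00  9.0000e-04 -2.9198e+00] shift [-54.5 321.6  -4.6] turn [-0.01  0.01 -0.01] F [ 0.3 -0.8  0.4] w 0.0352 q [ 0.39  0.55  0.08  1.83 -0.06  0.77  2.29]
```

Emit:
{"fn": "carry_out", "kwargs": {"targets": [[-3,18,0,0,0,0,255],[-6,34,0,0,0,0,255],[-6,34,0,0,0,0,255],[-6,34,0,0,0,0,255],[-6,34,0,0,0,0,255]]}}

```text
clock: 10.97
position: [0.4784, -0.1419, 0.1036]
tool_rot: [-3.141, 0.001, -2.92]
force: [0.7, -0.5, -0.9]
grip_width: 0.0355
```

Emit:
{"fn": "carry_out", "kwargs": {"targets": [[-6,34,0,0,0,0,255],[-6,34,0,0,0,0,255],[-6,34,0,0,0,0,255],[-5,34,0,0,0,0,255],[-4,20,0,0,0,0,255]]}}

```text
clock: 11.38
position: [0.4702, 0.0183, 0.1035]
tool_rot: [3.141, 0.001, -2.917]
force: [0.8, 0.4, -1.2]
grip_width: 0.035
```

```bash
python3 go.py .4689 .0262 -.005 3.364
```

```text
t 11.38 pos [0.4702 0.0183 0.1035] rpy [ 3.1407e+00  5.0000e-04 -2.9170e+00] shift [ -0.4   7.9 108.5] turn [0.01 0.   0.02] F [ 0.8  0.4 -1.2] w 0.035 q [-0.21  0.41  0.05  2.08 -0.04  0.65  1.67]
```

Emit:
{"fn": "carry_out", "kwargs": {"targets": [[0,4,0,0,0,0,255],[0,0,25,0,0,0,255],[0,0,30,0,0,0,255],[0,0,25,0,0,0,255],[0,0,5,0,0,0,255]]}}

```text
clock: 11.8
position: [0.4683, 0.0182, 0.0154]
tool_rot: [3.141, -0.004, -2.92]
force: [-1.9, -0.4, -1.4]
grip_width: 0.0352
```

Emit:
{"fn": "carry_out", "kwargs": {"targets": [[0,0,0,0,0,0,255],[0,0,0,0,0,0,255]]}}

```text
clock: 11.97
position: [0.4703, 0.0183, 0.0188]
tool_rot: [-3.141, 0.0, -2.92]
force: [-0.2, 0.1, -0.3]
grip_width: 0.0354
```

```bash
python3 go.py .4689 .0262 -.0065 3.364;python3 - <<'E'
from fit import *
f,W=grab("side","s8");g,Wt=grab("top","t8")
C=np.vstack([cv2.resize(f["color"][150:230,270:370],(500,400),interpolation=cv2.INTER_CUBIC),np.zeros((0,500,3),np.uint8)])
D=cv2.resize(g["color"][155:225,240:340],(300,210),interpolation=cv2.INTER_CUBIC);E=np.zeros((400,800,3),np.uint8);E[:,:500]=C;E[:210,500:]=D
cv2.imwrite("pics/s8c.png",E[...,::-1])
E
```

```text
t 11.97 pos [0.4703 0.0183 0.0188] rpy [-3.1414e+00  3.0000e-04 -2.9202e+00] shift [-0.3  8.  25.3] turn [-0.    0.   -0.01] F [-0.2  0.1 -0.3] w 0.0354 q [-0.19  0.57  0.04  2.13 -0.05  0.44  1.67]
```

View pics/s8c.png

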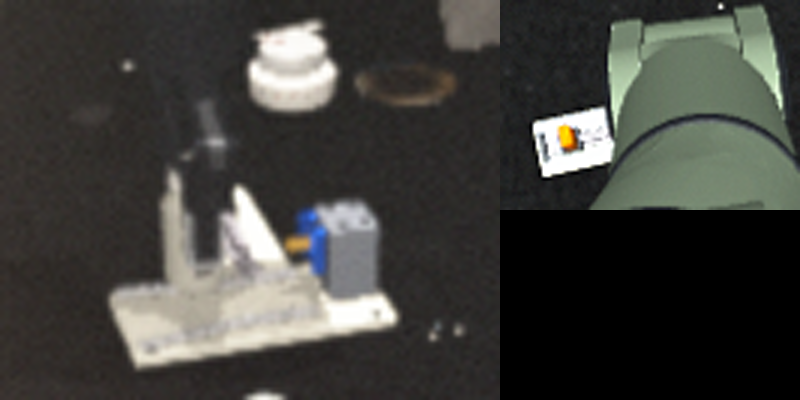

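The picture shows the bottle held upright over the mouth at crop (205,220), with the top view blocked by the arm. It needs +8 mm in y. After that I'll lower it until it touches the plate.

Emit:
{"fn": "carry_out", "kwargs": {"targets": [[0,8,0,0,0,0,255],[0,0,6,0,0,0,255],[0,0,6,0,0,0,255],[0,0,5,0,0,0,255],[0,0,0,0,0,0,255]]}}

```text
clock: 12.48
position: [0.4676, 0.0264, -0.0002]
tool_rot: [3.142, -0.001, -2.92]
force: [0.0, -0.4, -1.1]
grip_width: 0.0352
```

Emit:
{"fn": "carry_out", "kwargs": {"targets": [[0,0,2,0,0,0,255],[0,0,2,0,0,0,255],[0,0,2,0,0,0,255],[0,0,0,0,0,0,255],[0,0,0,0,0,0,255]]}}

```text
clock: 12.9
position: [0.4682, 0.0264, -0.0053]
tool_rot: [-3.142, -0.0, -2.92]
force: [0.1, -0.1, -0.5]
grip_width: 0.0354
```

```bash
python3 go.py .4689 .0262 -.0065 3.364
```

```text
t 12.9 pos [ 0.4682  0.0264 -0.0053] rpy [-3.1416e+00 -2.0000e-04 -2.9198e+00] shift [-0.7 -0.3  1.2] turn [-0.   -0.   -0.01] F [ 0.1 -0.1 -0.5] w 0.0354 q [-0.21  0.62  0.03  2.14 -0.05  0.38  1.66]
```

Emit:
{"fn": "carry_out", "kwargs": {"targets": [[0,0,0.8,0,0,0,255],[0,0,0,0,0,0,255]]}}

```text
clock: 13.07
position: [0.4682, 0.0265, -0.006]
tool_rot: [-3.142, 0.0, -2.92]
force: [-0.1, -0.1, -0.1]
grip_width: 0.035
```

Emit:
{"fn": "carry_out", "kwargs": {"targets": [[0,0,0.7,0,0,0,255],[0,0,0,0,0,0,255]]}}

```text
clock: 13.23
position: [0.4683, 0.0265, -0.0067]
tool_rot: [-3.142, 0.0, -2.92]
force: [0.1, 1.0, -0.4]
grip_width: 0.0352
```

Emit:
{"fn": "carry_out", "kwargs": {"targets": [[0,0,0.5,0,0,0,255],[0,0,0,0,0,0,255]]}}

```text
clock: 13.4
position: [0.4683, 0.0265, -0.0069]
tool_rot: [-3.142, 0.0, -2.92]
force: [-2.3, -0.0, 10.6]
grip_width: 0.0355
```

Emit:
{"fn": "carry_out", "kwargs": {"targets": [[0,0,-0.4,0,0,0,255],[-4,0,0,0,0,0,255],[-6,0,0,0,0,0,255],[-6,0,0,0,0,0,255],[0,0,0,0,0,0,255]]}}

```text
clock: 13.82
position: [0.4855, 0.0304, -0.0068]
tool_rot: [-3.142, 0.001, -2.92]
force: [0.7, 0.7, 1.0]
grip_width: 0.0352
```

```bash
python3 go.py .5255 .039 -.0067 3.364
```

```text
t 13.82 pos [ 0.4855  0.0304 -0.0068] rpy [-3.1416e+00  1.4000e-03 -2.9195e+00] shift [-40.9  -0.5  -0. ] turn [-0.    0.01 -0.  ] F [0.7 0.7 1. ] w 0.0352 q [-0.21  0.64  0.03  2.1  -0.05  0.4   1.66]
```

Emit:
{"fn": "carry_out", "kwargs": {"targets": [[-5,-0.2,0,0,0,0,255],[-6,0,0,0,0,0,255],[-6,0,0,0,0,0,255],[-3,0,0,0,0,0,255],[0,0,0,0,0,0,255]]}}

```text
clock: 14.23
position: [0.5039, 0.0343, -0.0068]
tool_rot: [-3.142, 0.0, -2.92]
force: [0.7, -0.4, 3.4]
grip_width: 0.0355
```

Emit:
{"fn": "carry_out", "kwargs": {"targets": [[-1.5,0,0,0,0,0,255],[-1.5,0,0,0,0,0,255],[-1.5,0,0,0,0,0,255],[-1.5,0,0,0,0,0,255],[0,0,0,0,0,0,255]]}}

```text
clock: 14.65
position: [0.5084, 0.0353, -0.0068]
tool_rot: [-3.142, -0.002, -2.92]
force: [-5.3, -1.4, 10.5]
grip_width: 0.0352
```

```bash
python3 go.py .5255 .039 -.0067 3.364
```

```text
t 14.65 pos [ 0.5084  0.0353 -0.0068] rpy [-3.1416e+00 -1.7000e-03 -2.9199e+00] shift [-17.5  -0.1  -0.2] turn [-0.   -0.02 -0.01] F [-5.3 -1.4 10.5] w 0.0352 q [-0.21  0.66  0.04  2.04 -0.05  0.45  1.65]
```

Emit:
{"fn": "carry_out", "kwargs": {"targets": [[-1.5,0,-0.4,0,0,0,255],[-1.5,0,0,0,0,0,255],[-1.5,0,0,0,0,0,255],[-1.5,0,0,0,0,0,255],[0,0,0,0,0,0,255]]}}

```text
clock: 15.07
position: [0.515, 0.0368, -0.0066]
tool_rot: [-3.142, -0.001, -2.92]
force: [-4.8, -1.9, -0.9]
grip_width: 0.0353
```

Emit:
{"fn": "carry_out", "kwargs": {"targets": [[-1.5,0,0,0,0,0,255],[-1.5,0,0,0,0,0,255],[-1.5,0,0,0,0,0,255],[0,0,0,0,0,0,255]]}}

```text
clock: 15.4
position: [0.5192, 0.0377, -0.0066]
tool_rot: [-3.142, -0.001, -2.92]
force: [-6.0, -1.5, -1.4]
grip_width: 0.0352
```

```bash
python3 go.py .5255 .039 -.0067 3.364
```

```text
t 15.4 pos [ 0.5192  0.0377 -0.0066] rpy [-3.1416e+00 -9.0000e-04 -2.9198e+00] shift [-6.5 -0.1  0.1] turn [-0.   -0.01 -0.01] F [-6.  -1.5 -1.4] w 0.0352 q [-0.21  0.67  0.04  2.01 -0.05  0.46  1.65]
```

Emit:
{"fn": "carry_out", "kwargs": {"targets": [[-1,0,0.1,0,0,0,255],[-1,0,0,0,0,0,255],[-1,0,0,0,0,0,255],[0,0,0,0,0,0,255]]}}

```text
clock: 15.73
position: [0.5219, 0.0383, -0.0067]
tool_rot: [-3.142, -0.001, -2.92]
force: [-5.8, -1.5, -0.7]
grip_width: 0.0354
```

Emit:
{"fn": "carry_out", "kwargs": {"targets": [[-0.7,0,0,0,0,0,255],[0,0,0,0,0,0,255]]}}

```text
clock: 15.9
position: [0.5224, 0.0384, -0.0067]
tool_rot: [3.142, -0.001, -2.92]
force: [-6.4, -2.2, 0.3]
grip_width: 0.035
```

Emit:
{"fn": "carry_out", "kwargs": {"targets": [[-0.7,0,0,0,0,0,255],[0,0,0,0,0,0,255]]}}

```text
clock: 16.07
position: [0.523, 0.0386, -0.0067]
tool_rot: [3.142, -0.001, -2.92]
force: [-6.5, -1.3, -0.3]
grip_width: 0.0352
```

Emit:
{"fn": "carry_out", "kwargs": {"targets": [[-0.7,0,0,0,0,0,255],[0,0,0,0,0,0,255]]}}

```text
clock: 16.23
position: [0.5237, 0.0387, -0.0067]
tool_rot: [3.142, -0.002, -2.92]
force: [-6.6, -2.2, 0.2]
grip_width: 0.0353
```

Emit:
{"fn": "carry_out", "kwargs": {"targets": [[-0.6,0,0,0,0,0,255],[0,0,0,0,0,0,255]]}}

```text
clock: 16.4
position: [0.5242, 0.0389, -0.0067]
tool_rot: [3.142, -0.002, -2.92]
force: [-7.1, -1.6, 0.3]
grip_width: 0.0355
```

Emit:
{"fn": "carry_out", "kwargs": {"targets": [[-0.6,0,0,0,0,0,255],[0,0,0,0,0,0,255]]}}

```text
clock: 16.57
position: [0.5247, 0.039, -0.0067]
tool_rot: [3.142, -0.002, -2.92]
force: [-6.4, -1.8, 0.9]
grip_width: 0.0352
```

Emit:
{"fn": "carry_out", "kwargs": {"targets": [[-0.5,0,0,0,0,0,255],[0,0,0,0,0,0,255]]}}

```text
clock: 16.73
position: [0.5252, 0.0391, -0.0067]
tool_rot: [3.142, -0.002, -2.92]
force: [-8.4, -2.2, 1.4]
grip_width: 0.0352
```

Near home; stepping carefully.

Emit:
{"fn": "carry_out", "kwargs": {"targets": [[-0.4,0,0,0,0,0,255],[0,0,0,0,0,0,255]]}}

```text
clock: 16.9
position: [0.5254, 0.0391, -0.0067]
tool_rot: [3.142, -0.002, -2.92]
force: [-8.8, -2.2, 2.5]
grip_width: 0.0351
```

Emit:
{"fn": "carry_out", "kwargs": {"targets": [[-0.4,0,0,0,0,0,255],[0,0,0,0,0,0,255]]}}

```text
clock: 17.07
position: [0.5254, 0.0391, -0.0067]
tool_rot: [3.142, -0.003, -2.92]
force: [-9.7, -2.6, 3.7]
grip_width: 0.0349
```

Emit:
{"fn": "carry_out", "kwargs": {"targets": [[-0.4,0,0,0,0,0,255],[0,0,0,0,0,0,255]]}}

```text
clock: 17.23
position: [0.5255, 0.0391, -0.0068]
tool_rot: [3.141, -0.003, -2.92]
force: [-12.8, -3.0, 6.1]
grip_width: 0.0357
```

Emit:
{"fn": "carry_out", "kwargs": {"targets": [[-0.3,0,-0.1,0,0,0,255],[0,0,0,0,0,0,255],[0,0,0,0,0,0,255]]}}

```text
clock: 17.48
position: [0.5254, 0.0392, -0.0067]
tool_rot: [3.141, -0.004, -2.92]
force: [-13.0, -2.6, 6.3]
grip_width: 0.0356
```

```bash
python3 go.py .5255 .039 -.0067 3.364;python3 - <<'E'
from fit import *
f,W=grab("side","s9");cv2.imwrite("pics/s9c.png",cv2.resize(f["color"][160:230,285:365],(640,560),interpolation=cv2.INTER_CUBIC)[...,::-1])
a=np.load("/tmp/s6.npz");hsv=cv2.cvtColor(f["color"],cv2.COLOR_RGB2HSV)
m=(hsv[...,0]>3)&(hsv[...,0]<18)&(hsv[...,1]>150)&(W[...,2]>.02)&(W[...,2]<.07)&(abs(W[...,1]-.15)<.1)
print("orange",np.median(W[m],0).round(4),m.sum())
R=np.array([[.9753,.2208],[-.2208,.9753]])
L=W.copy();L[...,:2]=(W[...,:2]-[.5255,.039])@R.T
b=(abs(L[...,1])<.03)&(abs(L[...,0])<.03)&(L[...,2]>.012)&(L[...,2]<.1)
for z in np.arange(.012,.1,.008):
    q=L[b&(L[...,2]>z)&(L[...,2]<z+.008)]
    if len(q)>3: print(round(z,3),len(q),"x",q[:,0].min().round(4),q[:,0].max().round(4),"ymin",q[:,1].min().round(4))
print([bot.observe()[k].round(2) for k in("force","moment")])
E
```

```text
t 17.48 pos [ 0.5254  0.0392 -0.0067] rpy [ 3.1414 -0.0039 -2.92  ] shift [-0.  -0.2 -0. ] turn [ 0.   -0.04 -0.01] F [-13.   -2.6   6.3] w 0.0356 q [-0.21  0.68  0.04  1.99 -0.05  0.48  1.65]
orange [0.484  0.15   0.0476] 66
0.012 61 x -0.029 0.0283 ymin -0.0297
0.02 32 x -0.0186 0.0288 ymin -0.0216
0.028 28 x -0.0193 0.0286 ymin -0.0261
0.036 33 x -0.0193 0.0284 ymin -0.0288
0.044 33 x -0.019 0.0282 ymin -0.0296
0.052 32 x -0.0192 0.0291 ymin -0.0295
0.06 25 x -0.0186 0.029 ymin -0.0278
0.068 12 x -0.0186 -0.0091 ymin -0.0213
0.076 11 x -0.0139 -0.009 ymin -0.0277
0.084 15 x -0.0139 -0.0078 ymin -0.0299
0.092 14 x -0.0161 0.0007 ymin -0.0284
[array([-13.51,  -2.95,   6.24]), array([-0.67,  2.95, -0.05])]
```

View pics/s9c.png

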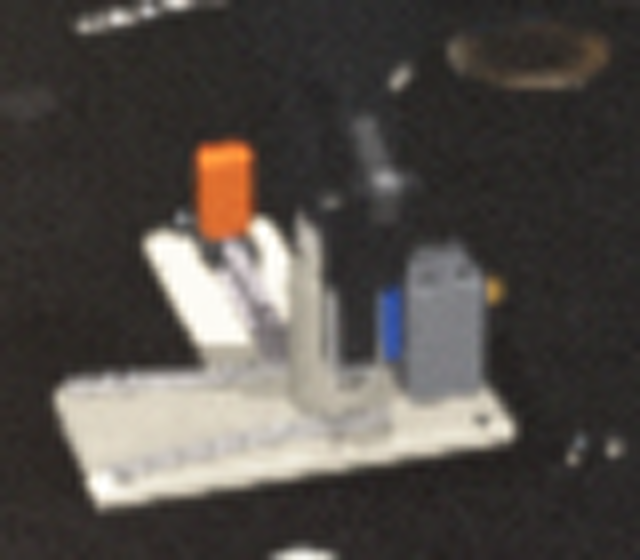

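The picture shows the bottle upright against the blue pad (395,325), and the brass rod sticking out behind the housing at (495,290). The lock is still at its far end (225,190). Everything agrees, so I'm handing in.

```bash
python3 -c "
from workcell import bot
print(bot.job_done());o=bot.observe();print(o['clock'],o['position'],o['force'],o['grip_width'])"
```

```text
the job is handed in; nothing more can be done
None
the job is handed in; nothing more can be done
```

I slid the lock to its end stop, pushed the bottle home against the pads, and handed the job in with the gripper still holding it there. The clock read about 17.5 s.

- **Lock:** it moved about 60 mm. The motion then stopped and the force rose to about 19 N. A later picture shows the bar out of the channel.
- **Bottle:** I gripped the white-capped bottle at 30 N (50 N from the lift on), set it down in the mouth and pushed it in small steps. The reading before contact was about 7 N, as the spring should give. It then stopped at the fitted home position with about 13 N of push and almost no sideways force, so both pads share the load.
- **Last picture:** the bottle is upright, with its rear edge straight to about 1 mm. The brass rod sticks out behind the housing, and the lock is still open.
- **Disagreements:**
    - The reported TCP was about 38.5 mm below the real fingertips. I found this from the depth image and an empty first close, and corrected for it.
    - Setting the bottle down briefly pressed the plate with about 10 N. At hand-in it was pressing down with about 6 N.
    - The top view was blocked by the arm, so I could not check the home position from above.
- **Other objects:** nothing touched the timer, cap, stopper or cup on the path I used. I did not compare their positions afterwards.

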